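# Refit the hob's control knob and keep it pressed in

### The job

One of the hob's two control knobs has come off and lies on the counter. Pick it up, turn it so that the D-shaped bore in its underside matches the bare D-shaft on the hob, push it fully home on the shaft, then press it down to the stop against the shaft's spring and finish while still holding it pressed down there, without letting go. Leave the other things on the counter and the pot on the hob where they are.

Things in the scene. Friction and masses are not known exactly. Their poses are not given: they have to be found in the camera images.
- knob: Loose black plastic knob, 30 to 65 g, standing on its underside: 34 mm high, two upright flat grip faces 22 mm apart (y = -11, +11 mm), from x = -20 to +30 mm, past x = +16 tapering to a 6 mm wide nose (the pointer). Origin: centre of the bore's mouth in the underside; x to the nose, z up. Blind D-bore 14 mm deep along z, 13.4 mm across, its flat on the nose side 3.7 mm from the axis.
- knob_nose (a point): Tip of the loose knob's nose, 30 mm from the knob's axis along its x, 17 mm above its underside.
- shaft_top (a point): Centre, on the axis, of the top of the bare upright steel D-shaft, 26 mm above the hob's control strip. 12 mm diameter, one flat 3 mm from the axis, rim bevelled over the last 2 mm. x points out of the flat (the knob's nose must point the same way), z up. At its foot a dark D-shaped washer, 28 mm across, flat on the same side. It does not turn.
- shaft (a joint): How far the bare shaft is pressed down: 0 = out, 0.006 m = at the stop; a spring resists with 3 N at first, 6 N at the stop. Knob fully home: shaft top touches the bore's floor, the knob's underside 14 mm below the shaft's top, so 12 mm above the hob's top, and 6 mm above it when pressed to the stop.
- hob: White one-plate hob with black glass, 360 mm (x) by 280 mm (y) by 60 mm high, fixed. Origin: centre of its underside on the counter; x points away from the aluminium control strip on its top, z up. Two control places at x = -135, y = +70 and -70 mm: one, either, is the bare shaft; on the other sits a knob like the loose one, fixed.
- pot: Steel pot standing on the hob's glass, about 165 mm across, 85 mm high. Origin: centre of its underside. Leave alone.
- mug: White mug, 78 mm across, 92 mm high, on the counter. Origin: centre of its underside. Leave alone.
- jar: Amber glass jar with black cap, 68 mm across, 115 mm high. Origin: centre of its underside. Leave alone.
- spoon: Spoon lying on the counter, 190 mm long along its x. Leave alone.
- jar_lid: Loose round steel jar lid lying on the counter, 48 mm across, 12 mm high. Origin: centre of its underside. Leave alone.
- cups: Stack of paper cups, 71 mm across, about 160 mm high. Origin: centre of its underside. Leave alone.
- canister: Steel canister of wooden stirrers, 72 mm across, 100 mm high (stirrers to 150 mm). Origin: centre of its underside. Leave alone.
- tea_box: Cardboard box, 75 by 140 by 70 mm high. Origin: centre of its underside. Leave alone.
Not all that is in view belongs to the job. What is shaped like the knob but yellow is not meant.

How it is judged:
By the outcome, as a careful person would: the job done as asked, in the order asked, and still so for the second after the job is handed in, while the arm keeps its last pose, push and grip.
It also fails if it takes over 38 s, if anything falls off the work surface, if the arm or the gripper's body presses on something with over 40 N, if the wrist force passes 120 N, or if a joint passes its speed limit or range.

### The arm

A 6-joint arm with a two-finger parallel gripper is mounted at the origin on the work surface. World frame = base frame: x ahead of the robot, y to its left, z up, the work surface at z = 0. Lengths are in m, angles in rad, forces in N, time in s.
With the tool pointing down it reaches from about 0.25 to 0.775 m from the base axis. Payload 4 kg.
Tool frame: the origin (TCP) lies between the finger pads; the fingertips stand 14 mm ahead of it and the grasp point (between the pads) lies 5 mm behind it (tip_reach is the distance from the TCP to the fingertips, in m); z points along the fingers, y is the line along which they close (so a half turn about z gives the same grasp; the last joint's range is limited). The gripper opens to 94 mm and grips with 3 to 60 N. Pads are 16 mm wide; open, the fingers measure 119 mm over their backs; the gripper's body (75 mm by 177 mm) begins 78 mm behind the grasp point.
Start: joints at [-1.317, 0.087, 1.371, -0, 1.684, -0.103], TCP at [0.192, -0.515, 0.22] pointing down, gripper open.
Joint ranges: [-3.1, 3.1], [-0.76, 2.03], [0.27, 2.55], [-1.08, 4.22], [0.17, 2.65], [-2.57, 2.57]. Speed limits (rad/s): [2.79, 2.79, 3.14, 3.14, 3.14, 3.14].

### API

Orientations are given as [roll, pitch, yaw] about the fixed x, y, z axes, in that order (R = Rz(yaw) Ry(pitch) Rx(roll)).
In Python, from bench import * gives the robot as it stands. The module is installed in compiled form; this text tells all that it offers.
- The arm moves only by the tool servo_tool, never from a script. Its argument "targets" is a list of rows, each a list of 4 numbers: the shift along the tool's x, y, z in cm, then the turn about the tool's z in degrees. A call has 1 to 8 rows; each row is the pose to reach, as a shift and turn from the pose commanded when the call began, along the tool's axes at that moment; what a row does not reach only later rows make up. A row lasts 1/8 s, in which the tool goes at most 62.5 mm and 10.7 degrees, less where a joint would pass 70% of its speed; a pose out of reach is approached as far as the arm can. A call with a gripper value outside its range is refused whole. "claw" is the closure in counts, from 0 (fully open) to 255 (shut), set as the call begins (left out, the last holds). The fingers move at their own pace and stop on an object; the grip force is fixed at half the most. Time passes only in rows, so rows that repeat a pose let the fingers close. It gives the time, the measured TCP pose, the force, the opening and the grip force at its end, in the units of the state.
- get_obs(): the state, without advancing time (a new reading comes with each control period).
- snapshot(name): name is "side" or "top"; returns the picture (480x640x3 uint8, blue, green, red); there is no depth.
- camera_model(name): a dict with "camera_matrix" (3x3 intrinsics, pixels), "camera_from_world" (4x4, takes a point from world to camera coordinates). Camera axes: x right, y up, looking along -z (the intrinsics and any distortion apply to the point x, -y, -z); pixel columns grow to the right and rows downward; lengths in m; the calibration is good to about 2 mm. A picture is of the moment at which its call begins. camera_model takes no time and is no camera call.
- close_job(): hands the job in; it is judged then, once.
The state is a dict: "time": time; "joint_positions": joint angles; "qvel": joint speeds; "joint_torque": joint torques, N m; "tool_pos": TCP position; "ee_rot": TCP orientation; "wrist_force": force on the tool from outside, world axes, zero at the start; "wrist_torque": the same for the moment, N m; "width": finger opening in m; "finger_force": force on a finger pad.
Only numpy, scipy, OpenCV 4.12 (cv2) and the standard library are available. Lean on these libraries where they do the work, as an engineer would, in place of code of your own. Each camera call takes 0.05 s, during which the arm holds its last target. There are 200 camera calls.

## Working session

There is one attempt and no reset: what is moved stays moved. The work goes in short steps, Python scripts to look and compute and a tool call to move; the robot and the scene stay as the last step left them, time stands still between calls to the robot, and variables do not carry over. Pictures are saved under pics/ and viewed, at most 10 in all, crops included, and the job is handed in when it is done.

Besides the shell and the picture viewer there is one more tool, called after "Request:" as name(argument=value, ...) on one line, values as JSON. servo_tool: Moves the arm, as the interface text tells. Its arguments: {"type":"object","properties":{"targets":{"type":"array"},"claw":{"type":"number"}},"required":["targets"]}

```bash
mkdir -p pics; python3 - <<'E'
from bench import *
import cv2
for n in("side","top"):
    cv2.imwrite(f"pics/{n}0.png",snapshot(n)); m=camera_model(n); print(n,m)
o=get_obs(); print({k:o[k] for k in("time","tool_pos","ee_rot","width","wrist_force")})
E
```

```text
side {'camera_matrix': array([[479.53301397,   0.        , 320.78023389],
       [  0.        , 479.53301397, 240.5528521 ],
       [  0.        ,   0.        ,   1.        ]]), 'camera_from_world': array([[-0.95700007, -0.29007126, -0.00308681,  0.52702146],
       [ 0.2121921 , -0.7072384 ,  0.67437998, -0.17458027],
       [-0.19780136,  0.6447267 ,  0.73837803, -1.01134786],
       [ 0.        ,  0.        ,  0.        ,  1.        ]])}
top {'camera_matrix': array([[594.09162025,   0.        , 324.90766779],
       [  0.        , 594.09162025, 238.16382906],
       [  0.        ,   0.        ,   1.        ]]), 'camera_from_world': array([[ 0.01362264, -0.99976077,  0.01711204, -0.00970471],
       [ 0.98195145,  0.0166047 ,  0.18840286, -0.57010711],
       [-0.18864192,  0.01423665,  0.98194274, -1.70143523],
       [ 0.        ,  0.        ,  0.        ,  1.        ]])}
{'time': 0.1, 'tool_pos': array([ 0.19197459, -0.5149182 ,  0.21843361]), 'ee_rot': array([-3.13963013e+00, -1.97043851e-04,  3.56816816e-01]), 'width': 0.09407012571367986, 'wrist_force': array([ 0.841283  , -0.21461042,  0.26302556])}
```

View pics/top0.png

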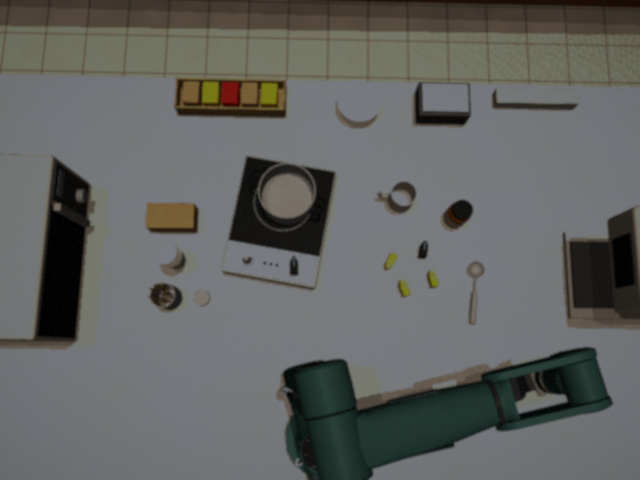

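View pics/side0.png

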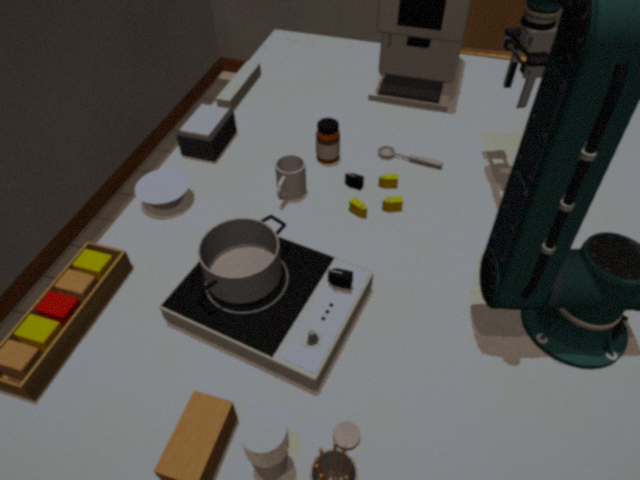

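Top view: the black knob is at (423,250), with three yellow decoys at (390,260), (405,288) and (432,279). The black knob at (294,265) is the fixed one on the hob. The bare shaft is at (247,260). Side view: loose knob at (354,181), shaft at (312,338). The loose black knob on the counter is the one that fits. I'll confirm it in an enlarged crop.

```bash
python3 - <<'E'
import cv2,numpy as np
t=cv2.imread("pics/top0.png");s=cv2.imread("pics/side0.png")
def c(i,u,v,h=20,g=2.0): 
    p=cv2.resize(i[v-h:v+h,u-h:u+h],(400,300) if 0 else (300,300),interpolation=cv2.INTER_CUBIC)
    return np.clip(255*(p/255.)**(1/g),0,255).astype(np.uint8)
cv2.imwrite("pics/crop1.png",np.vstack([np.hstack([c(t,423,250),c(t,247,260)]),np.hstack([c(s,354,181),c(s,312,338)])]))
E
```

```text
(no output)
```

View pics/crop1.png

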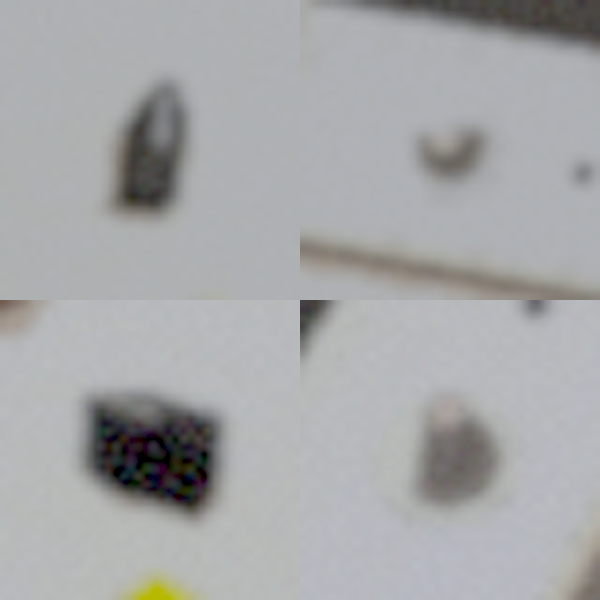

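Crop: the loose knob is black, with its nose pointing up in the top view (about world +x). The shaft's washer flat faces up in the top view and left in the side view, also about +x. Next I'll fit models to both views.

```bash
cat > h.py <<'E'
from bench import *
import cv2,numpy as np
from scipy.optimize import least_squares
S=8
def grab(n,k=4): return np.mean([snapshot(n).astype(float) for _ in range(k)],0)
def proj(n,P):
    m=camera_model(n); T=m["camera_from_world"]; P=np.atleast_2d(P)
    c=P@T[:3,:3].T+T[:3,3]; q=(c*[1,-1,-1])@m["camera_matrix"].T; return q[:,:2]/q[:,2:]
def cover(n,P,box):
    u0,v0,w,h=box; q=(proj(n,P)-[u0,v0]+.5)*S-.5
    M=np.zeros((h*S,w*S),np.uint8); hull=cv2.convexHull(q.astype(np.float32))
    cv2.fillPoly(M,[np.round(hull*16).astype(np.int32)],255,shift=4)
    M=cv2.GaussianBlur(M.astype(float)/255,(0,0),.6*S)
    return cv2.resize(M,(w,h),interpolation=cv2.INTER_AREA)
def place(p,xy):  # x,y,z,yaw
    x,y,z,a=p; R=np.array([[np.cos(a),-np.sin(a)],[np.sin(a),np.cos(a)]])
    return lambda pts2,dz: np.c_[np.asarray(pts2)@R.T+[x,y],np.full(len(pts2),z+dz)]
KN=np.array([[-20,-11],[16,-11],[30,-3],[30,3],[16,11],[-20,11]])/1e3
def dee(r,f):
    a0=np.arccos(f/r); a=np.linspace(a0,2*np.pi-a0,40); return np.c_[r*np.cos(a),r*np.sin(a)]
def knob(p):
    g=place(p,0); return [np.vstack([g(KN,0),g(KN,.034)]),g(KN,.034)]
def shaft(p,f=.007): # p z = hob top
    g=place(p,0); d=dee(.006,.003); w=dee(.014,f)
    return [np.vstack([g(w,0),g(w,.001)]),np.vstack([g(d,0),g(d,.026)]),g(d,.026)]
def resid(parts,imgs,boxes):
    r=[]
    for n in imgs:
        u0,v0,w,h=boxes[n]; I=imgs[n][v0:v0+h,u0:u0+w].mean(2)
        cs=[cover(n,P,boxes[n]) for P in parts]; base=np.ones_like(I); B=[]
        for c in cs[::-1]: B.append(base*c); base=base*(1-c)
        A=np.stack(B+[base],-1).reshape(-1,len(cs)+1); b=I.ravel()
        x=np.linalg.lstsq(A,b,rcond=None)[0]; r.append((A@x-b)/20)
    return np.concatenate(r)
def fit(model,p0,imgs,c,half=14,fixz=None):
    boxes={n:(int(c[n][0])-half,int(c[n][1])-half,2*half,2*half) for n in imgs}
    sc=np.array([.01,.01,.3])
    best=None
    for da in(-.5,0,.5):
        f=lambda q:resid(model([p0[0]+q[0]*sc[0],p0[1]+q[1]*sc[1],p0[2],p0[3]+q[2]*sc[2]]),imgs,boxes)
        s=least_squares(f,[0,0,da/.3],diff_step=.03,x_scale=1)
        s=least_squares(f,s.x,diff_step=.01)
        if best is None or s.cost<best.cost: best=s
    q=best.x*sc; return np.array([p0[0]+q[0],p0[1]+q[1],p0[3]+q[2]]),best.cost
def back(n,uv,z):
    f=lambda q:proj(n,[q[0],q[1],z])[0]-uv
    return least_squares(f,[.4,0]).x
E
python3 - <<'E'
from h import *
I={n:grab(n) for n in("top","side")}
np.savez("i0.npz",**I)
for nm,mod,c,z,zm in(("knob",knob,dict(top=(423,250),side=(354,181)),0,.017),("shaft",shaft,dict(top=(247,260),side=(312,338)),.06,.07)):
    for n in I: print(nm,n,back(n,c[n],zm))
    x,y=back("top",c["top"],zm)
    for sel in(["top","side"],["top"],["side"]):
        p,k=fit(mod,[x,y,z,0],{n:I[n] for n in sel},c); print(nm,sel,p.round(4),np.degrees(p[2]).round(1),k.round(2))
for n,cs in(("top",[(247,156),(335,172),(316,289),(222,272)]),("side",[(373,288),(312,382)])): # hob top corners, roughly
    print(n,[back(n,c,.06).round(3) for c in cs])
E
```

```text
knob top [ 0.5460039  -0.29792699]
knob side [ 0.54604756 -0.29450066]
knob ['top', 'side'] [ 0.546  -0.2979  0.    ] 0.0 550.55
knob ['top'] [ 0.546  -0.2979  0.    ] 0.0 178.47
knob ['side'] [ 0.546  -0.2977 -0.3061] -17.5 280.62
shaft top [0.49884452 0.22437196]
shaft side [0.49797241 0.23062647]
shaft ['top', 'side'] [ 0.4988  0.2244 -0.3727] -21.4 172.04
shaft ['top'] [0.4988 0.2253 0.3296] 18.9 39.55
shaft ['side'] [ 0.4988  0.2244 -0.4973] -28.5 113.12
top [array([0.818, 0.238]), array([ 0.772, -0.029]), array([0.419, 0.023]), array([0.464, 0.297])]
side [array([0.414, 0.075]), array([0.473, 0.311])]
```

```bash
python3 - <<'E'
s=open("h.py").read()
a=s.index("def fit("); b=s.index("def back(")
s=s[:a]+'''def fit(model,p0,imgs,c,half=14):
    boxes={n:(int(c[n][0])-half,int(c[n][1])-half,2*half,2*half) for n in imgs}
    f=lambda q:np.sum(resid(model([q[0]/100,q[1]/100,p0[2],q[2]]),imgs,boxes)**2)
    best=None
    for da in(-.5,0,.5):
        x0=np.array([p0[0]*100,p0[1]*100,p0[3]+da])
        s=minimize(f,x0,method="Nelder-Mead",options=dict(initial_simplex=[x0,x0+[.6,0,0],x0+[0,.6,0],x0+[0,0,.4]],xatol=.003,fatol=.01))
        if best is None or s.fun<best.fun: best=s
    return best.x*[.01,.01,1],best.fun
'''+s[b:].replace("x\n","x\n")
s=s.replace("import least_squares","import least_squares,minimize")
open("h.py","w").write(s)
E
cat > m.py <<'E'
from h import *
I=dict(np.load("i0.npz"))
for nm,mod,c,z,zm in(("knob",knob,dict(top=(423,250),side=(354,181)),0,.017),("shaft6",lambda p:shaft(p,.006),dict(top=(247,260),side=(312,338)),.06,.07),("shaft8",lambda p:shaft(p,.008),dict(top=(247,260),side=(312,338)),.06,.07)):
    x,y=back("top",c["top"],zm)
    for sel in(["top","side"],["top"],["side"]):
        p,k=fit(mod,[x,y,z,0],{n:I[n] for n in sel},c); print(nm,sel,p.round(4),np.degrees(p[2]).round(1),k.round(2))
E
python3 m.py
```

```text
knob ['top', 'side'] [ 0.5427 -0.2948 -0.1605] -9.2 455.21Traceback (most recent call last):
  File "m.py", line 6, in <module>
    p,k=fit(mod,[x,y,z,0],{n:I[n] for n in sel},c); print(nm,sel,p.round(4),np.degrees(p[2]).round(1),k.round(2))
        ~~~^^^^^^^^^^^^^^^^^^^^^^^^^^^^^^^^^^^^^^^
  File "h.py", line 41, in fit
    s=minimize(f,x0,method="Nelder-Mead",options=dict(initial_simplex=[x0,x0+[.6,0,0],x0+[0,.6,0],x0+[0,0,.4]],xatol=.003,fatol=.01))
    res = _minimize_neldermead(fun, x0, args, callback, bounds=bounds,
                               **options)
    fsim[k] = func(sim[k])
              ~~~~^^^^^^^^
    fx = function(np.copy(x), *(wrapper_args + args))
  File "h.py", line 37, in <lambda>
    f=lambda q:np.sum(resid(model([q[0]/100,q[1]/100,p0[2],q[2]]),imgs,boxes)**2)
                      ~~~~~^^^^^^^^^^^^^^^^^^^^^^^^^^^^^^^^^^^^^^^^^^^^^^^^^^
  File "h.py", line 30, in resid
    cs=[cover(n,P,boxes[n]) for P in parts]; base=np.ones_like(I); B=[]
        ~~~~~^^^^^^^^^^^^^^
  File "h.py", line 10, in cover
    u0,v0,w,h=box; q=(proj(n,P)-[u0,v0]+.5)*S-.5
                      ~~~~^^^^^
  File "h.py", line 7, in proj
    m=camera_model(n); T=m["camera_from_world"]; P=np.atleast_2d(P)
ValueError: time passes only in moves, steps and waits
```

```bash
sed -i 's/m=camera_model(n); T=m/m=CM[n]; T=m/; s/^S=8/S=8\nCM={n:camera_model(n) for n in("top","side")}/' h.py; python3 m.py
```

```text
knob ['top', 'side'] [ 0.5427 -0.2948 -0.1605] -9.2 455.21
knob ['top'] [ 0.5411 -0.2945 -0.1818] -10.4 85.82
knob ['side'] [ 0.5431 -0.2946 -0.1593] -9.1 338.57
shaft6 ['top', 'side'] [0.5016 0.227  0.1614] 9.2 108.16
shaft6 ['top'] [0.5024 0.2261 0.2227] 12.8 50.69
shaft6 ['side'] [0.5015 0.2272 0.1346] 7.7 49.7
shaft8 ['top', 'side'] [0.5007 0.227  0.1894] 10.8 113.3
shaft8 ['top'] [0.5017 0.226  0.2316] 13.3 55.21
shaft8 ['side'] [0.5006 0.2273 0.189 ] 10.8 48.76
```

Request:
servo_tool(targets=[[4,-0.8,1,4],[9,-1.9,3,8],[15,-3.1,5,12],[21,-4.3,7,16],[27,-5.6,9,20],[33,-6.8,11,24],[38,-7.9,12,28],[40.5,-8.4,12.5,29.8]], claw=115)

```text
time: 1.5
tool_pos: [0.5441, -0.2926, 0.093]
ee_rot: [-3.14, 0.001, -0.161]
wrist_force: [-0.1, -1.2, -0.4]
width: 0.0513
finger_force: 0.0
```

Request:
servo_tool(targets=[[0,0,0,0],[0,0,0,0]])

```text
time: 1.75
tool_pos: [0.5417, -0.2959, 0.0948]
ee_rot: [3.141, 0.0, -0.163]
wrist_force: [-0.4, 0.0, 0.3]
width: 0.0516
finger_force: 0.0
```

Request:
servo_tool(targets=[[0.05,-0.1,1.5,0],[0.05,-0.1,3.5,0],[0.05,-0.1,5.5,0],[0.05,-0.1,7,0],[0.05,-0.1,7.7,0],[0.05,-0.1,7.7,0],[0.05,-0.1,7.7,0]])

```text
time: 2.62
tool_pos: [0.5435, -0.2946, 0.0183]
ee_rot: [3.141, -0.002, -0.163]
wrist_force: [-0.3, 0.2, 0.9]
width: 0.052
finger_force: 0.0
```

```bash
python3 - <<'E'
from h import *
def c(n,u,v,h=30):
    i=snapshot(n)
    p=cv2.resize(i[v-h:v+h,u-h:u+h],(390,390),interpolation=cv2.INTER_CUBIC)
    return np.clip(255*(p/255.)**.5,0,255).astype(np.uint8)
cv2.imwrite("pics/c2.png",np.hstack([c("top",423,250),c("side",354,181)]))
print(get_obs()["tool_pos"])
E
```

```text
[ 0.54357342 -0.29468132  0.01852307]
```

View pics/c2.png

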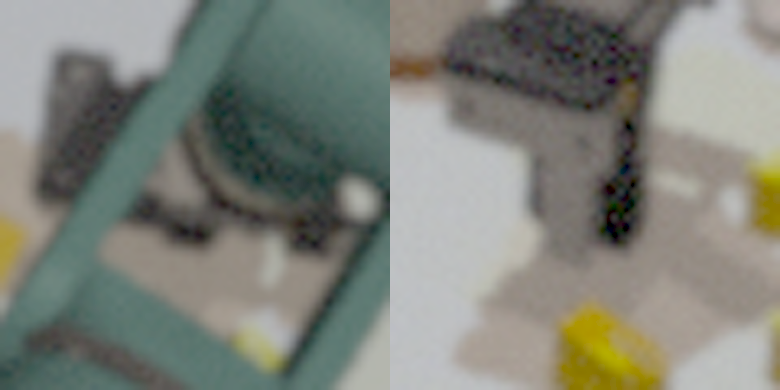

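The crop shows the fingers straddling the knob (side crop (620,190)), clear of the yellow ones. I'll close on it and lift.

Request:
servo_tool(targets=[[0,0,0,0],[0,0,0,0],[0,0,0,0],[0,0,0,0]], claw=255)

```text
time: 3.22
tool_pos: [0.5429, -0.2944, 0.0176]
ee_rot: [3.141, -0.0, -0.163]
wrist_force: [-0.0, -0.6, 0.4]
width: 0.0216
finger_force: 30.0
```

Request:
servo_tool(targets=[[0,0,-1,0],[0,0,-3.5,0],[0,0,-7,0],[0,0,-11,0],[0,0,-15,0],[0,0,-17,0],[0,0,-18,0],[0,0,-18,0]])

```text
time: 4.22
tool_pos: [0.5431, -0.2944, 0.1981]
ee_rot: [3.141, -0.001, -0.163]
wrist_force: [0.0, 0.5, -0.6]
width: 0.0215
finger_force: 30.0
```

Request:
servo_tool(targets=[[-0.6,-2.5,0,0],[-1.75,-7,0,0],[-3.1,-12.5,0,0],[-4.5,-18,0,0],[-5.9,-23.5,0,0],[-7.25,-29,0,0],[-8.6,-34.5,0,0],[-10,-40,0,0]])

```text
time: 5.22
tool_pos: [0.5072, 0.1194, 0.196]
ee_rot: [3.141, 0.003, -0.162]
wrist_force: [-0.3, 0.7, -0.6]
width: 0.0219
finger_force: 30.0
```

Request:
servo_tool(targets=[[-1.2,-4.8,0,-4],[-2,-8,1,-10],[-2.5,-10,3,-16],[-2.6,-10.7,5,-20],[-2.6,-10.7,6.5,-20],[-2.6,-10.7,7,-20],[-2.6,-10.7,7,-20],[-2.6,-10.7,7,-20]])

```text
time: 6.22
tool_pos: [0.5016, 0.2262, 0.1284]
ee_rot: [-3.141, -0.002, 0.185]
wrist_force: [-0.0, 0.2, -0.6]
width: 0.0216
finger_force: 30.0
```

```bash
python3 - <<'E'
from h import *
def c(n,u,v,h=25):
    i=snapshot(n)
    p=cv2.resize(i[v-h:v+h,u-h:u+h],(400,400),interpolation=cv2.INTER_CUBIC)
    return np.clip(255*(p/255.)**.5,0,255).astype(np.uint8)
cv2.imwrite("pics/c3.png",np.hstack([c("top",247,255),c("side",312,325)]))
print(get_obs()["tool_pos"],get_obs()["ee_rot"])
E
```

```text
[0.50163124 0.22633492 0.12846662] [-3.14138275e+00 -1.82869032e-03  1.84990463e-01]
```

View pics/c3.png

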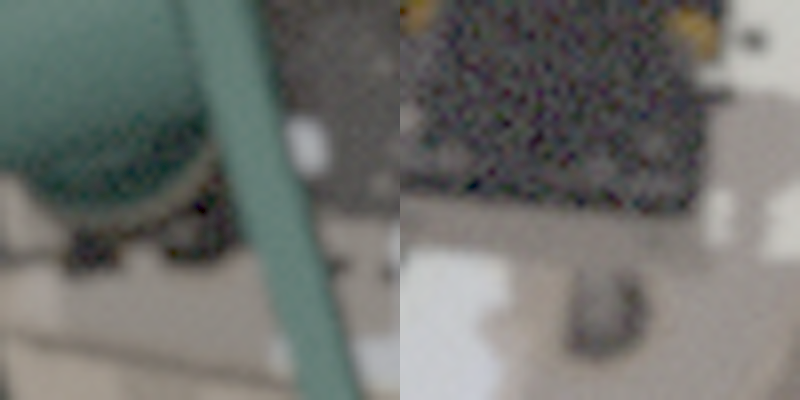

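Side crop: the shaft stands at (605,310) directly under the gripper. I'll descend by feel.

Request:
servo_tool(targets=[[-0.03,-0.04,0.8,0],[-0.03,-0.04,1.6,0],[-0.03,-0.04,2.2,0],[-0.03,-0.04,2.2,0]])

```text
time: 6.82
tool_pos: [0.5, 0.2266, 0.1043]
ee_rot: [3.141, 0.002, 0.186]
wrist_force: [-1.5, 0.6, -0.7]
width: 0.0217
finger_force: 30.0
```

Request:
servo_tool(targets=[[0,0,0.2,0],[0,0,0.4,0],[0,0,0.5,0],[0,0,0.5,0]])

```text
time: 7.32
tool_pos: [0.5007, 0.2268, 0.1004]
ee_rot: [3.141, -0.0, 0.186]
wrist_force: [-0.1, 0.3, 0.1]
width: 0.0221
finger_force: 30.0
```

Request:
servo_tool(targets=[[0,0,0.1,0],[0,0,0.2,0],[0,0,0.3,0],[0,0,0.3,0]])

```text
time: 7.82
tool_pos: [0.5006, 0.2267, 0.0973]
ee_rot: [3.141, 0.0, 0.186]
wrist_force: [-1.0, 0.2, -0.8]
width: 0.0219
finger_force: 30.0
```

Request:
servo_tool(targets=[[0,0,0.1,0],[0,0,0.2,0],[0,0,0.3,0],[0,0,0.3,0]])

```text
time: 8.32
tool_pos: [0.5006, 0.2267, 0.0943]
ee_rot: [3.141, 0.0, 0.186]
wrist_force: [-0.2, 0.2, -0.5]
width: 0.0221
finger_force: 30.0
```

Request:
servo_tool(targets=[[0,0,0.1,0],[0,0,0.2,0],[0,0,0.3,0],[0,0,0.4,0],[0,0,0.4,0],[0,0,0.4,0]])

```text
time: 9.07
tool_pos: [0.5007, 0.2268, 0.0905]
ee_rot: [3.141, -0.0, 0.186]
wrist_force: [0.9, -0.1, -1.3]
width: 0.0217
finger_force: 30.0
```

Request:
servo_tool(targets=[[0,0,0.1,0],[0,0,0.2,0],[0,0,0.2,0]])

```text
time: 9.45
tool_pos: [0.5007, 0.2268, 0.0889]
ee_rot: [3.142, -0.0, 0.186]
wrist_force: [-1.2, 0.1, 2.1]
width: 0.022
finger_force: 30.0
```

Request:
servo_tool(targets=[[0,0,0.1,0],[0,0,0.2,0],[0,0,0.2,0],[0,0,0.2,0]])

```text
time: 9.95
tool_pos: [0.5007, 0.2268, 0.0866]
ee_rot: [-3.142, -0.0, 0.186]
wrist_force: [-0.4, 0.1, 2.5]
width: 0.0219
finger_force: 30.0
```

Request:
servo_tool(targets=[[0,0,0.1,0],[0,0,0.2,0],[0,0,0.3,0],[0,0,0.3,0],[0,0,0.3,0]])

```text
time: 10.58
tool_pos: [0.5008, 0.2268, 0.0836]
ee_rot: [-3.142, -0.0, 0.186]
wrist_force: [-1.0, -0.5, 5.4]
width: 0.022
finger_force: 30.0
```

Request:
servo_tool(targets=[[0,0,0.05,0],[0,0,0.1,0],[0,0,0.1,0],[0,0,0.1,0]])

```text
time: 11.08
tool_pos: [0.5008, 0.2268, 0.0834]
ee_rot: [-3.142, -0.001, 0.186]
wrist_force: [-2.2, -0.5, 8.4]
width: 0.0219
finger_force: 30.0
```

Request:
servo_tool(targets=[[0,0,0.05,0],[0,0,0.1,0],[0,0,0.1,0],[0,0,0.1,0]])

```text
time: 11.58
tool_pos: [0.5008, 0.2269, 0.0833]
ee_rot: [-3.142, -0.001, 0.186]
wrist_force: [-4.3, -0.5, 11.9]
width: 0.0214
finger_force: 30.0
```

```bash
python3 - <<'E'
from h import *
i=snapshot("side")[275:385,250:390]
cv2.imwrite("pics/c4.png",np.clip(255*(cv2.resize(i,(700,550),interpolation=cv2.INTER_CUBIC)/255.)**.5,0,255).astype(np.uint8))
o=get_obs();print(o["tool_pos"],o["wrist_force"],o["wrist_torque"],o["time"],proj("side",[[.5008,.2268,.066],[.5008,.2268,.1]])-[250,275])
E
```

```text
[0.50083225 0.22684942 0.08335603] [-4.4300344  -1.03924222 11.31595663] [-0.20502235  0.85232277  0.00202739] 11.625 [[61.22777362 62.04461466]
 [60.90189907 52.41602948]]
```

View pics/c4.png

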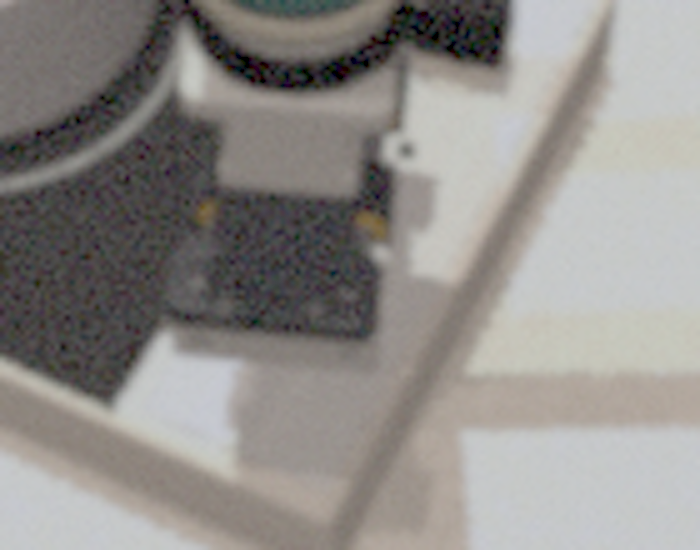

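The gripper covers the shaft place (300,310) and nothing else has moved. The forces fit the spring: about 2–3 N early on and 5.4 N near 6 mm of travel. After that the tool stopped moving while the force rose to 12 N, so it is at the stop.

```bash
python3 -c "
from bench import *
print(close_job())"
```

```text
the job is handed in; nothing more can be done
None
```

I pushed the knob fully home on the D-shaft and pressed it to the stop, still gripped and holding about 12 N; I handed the job in at 11.6 s. The gripper hid the knob and shaft from both cameras, so the fit rests on the force and travel readings.

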